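# Stroke-check dispenser cartridges and reject the sticking one

### The arm

A 6-joint arm with a two-finger parallel gripper is mounted at the origin on the work surface. World frame = base frame: x ahead of the robot, y to its left, z up, the work surface at z = 0. Lengths are in mm, angles in rad, forces in N, time in s.
With the tool pointing down it reaches from about 250 to 800 mm from the base axis. Payload 3.9 kg.
Tool frame: the origin (TCP) lies midway between the tips of the shut fingers; the grasp point (between the pads) lies 19 mm behind it; z points along the fingers, y is the direction in which the jaws open and shut (so a half turn about z gives the same grasp; the last joint's range is limited). The gripper opens to 85 mm and grips with 20 to 120 N. Pads are 22 mm wide; open, the fingers measure 114 mm over their backs; the gripper's body (76 mm by 85 mm) begins 54 mm behind the grasp point. The pads swing forward as they close: fully open they stand 13 mm farther back than shut.
Start: joints at [-1.205, 0.26, -0.138, 1.173, 0, 1.571], TCP at [187.786, -490.257, 231.304] pointing down, gripper open.
Joint ranges: [-2.78, 2.78], [-0.83, 1.72], [-1.28, 1.37], [-1.9, 2.12], [-1.57, 1.48], [-3.14, 3.14]. Speed limits (rad/s): [2.57, 2.57, 3.14, 3.14, 3.14, 3.14].

### API

Orientations are given as a rotation vector (axis times angle).
In Python, from workcell import robot, move_gripper, cams, finish_job, read_time_s, read_q, read_qvel, read_tau, read_tcp_pos, read_ee_rot, read_wrist_force, read_ft_torque, read_width gives the robot as it stands. Calls block until the motion is done:
- robot.goto(position, orientation): joint-space move of the TCP to a pose.
- robot.move_l(position, frame=None, feed=150): straight line of the TCP; frame=None keeps the orientation; feed is the mean speed in mm/s.
- robot.set_joints(angles): joint-space move.
- move_gripper(opening): finger opening in mm; the grip force is fixed at half the most; returns when the fingers have stopped.
- robot.hold(seconds).
- robot.solve_ik(position, orientation): joint angles nearest the present ones, or None.
- cams.grab_frame(name): name is "side" or "top" or "wrist"; returns a dict with "pixels" (400x640x3 uint8, blue, green, red), "camera_matrix" (3x3 intrinsics, pixels), "rvec" (rotation vector, rad) and "tvec" (3), from world to camera coordinates, as OpenCV has them. Camera axes: x right, y down, z forward; pixel columns grow to the right and rows downward; lengths in mm; the calibration is good to about 2 mm. A picture is of the moment at which its call begins. There is no depth.
A pose or a line that the arm cannot do raises robot.PlanningError and nothing moves.
- finish_job(): hands the job in, once; it reports no verdict.
Readings, each from a call of its own:
- read_time_s(): time.
- read_q(): joint angles.
- read_qvel(): joint speeds.
- read_tau(): joint torques, N m.
- read_tcp_pos(): TCP position.
- read_ee_rot(): TCP orientation.
- read_wrist_force(): force on the tool from outside, world axes, zero at the start.
- read_ft_torque(): the same for the moment, N m.
- read_width(): finger opening in mm.
Only numpy, scipy, OpenCV 4.12 (cv2) and the standard library are available. Lean on these libraries where they do the work, as an engineer would, in place of code of your own. Each camera call takes 0.05 s, during which the arm holds its last target.

### The job

Three look-alike dispenser cartridges stand in the grey rack, and one of them sticks: push each blue plunger down, fully home on the two that slide freely, but stop as soon as the resistance rises well before home, without forcing it. Leave the two good cartridges in the rack; lift the sticking one by its barrel and set it down upright on the floor of the red reject tray, without dropping it. Leave everything else on the bench alone.

Things in the scene. Friction and masses are not known exactly. Their poses are not given: they have to be found in the camera images.
- barrel_a (a point): white round empty dispenser cartridge, 0.15 to 0.25 kg, barrel 40 mm in diameter, 90 mm tall, upright, its foot 15 mm deep in a nest of the rack; the point is the barrel's centre, half-way up (45 mm above its underside), z up its axis. Grip the barrel near its upper end, not the cap. All three look alike; exactly one sticks, told only by feel.
- barrel_b (a point): white round empty dispenser cartridge, 0.15 to 0.25 kg, barrel 40 mm in diameter, 90 mm tall, upright, its foot 15 mm deep in a nest of the rack; the point is the barrel's centre, half-way up (45 mm above its underside), z up its axis. Grip the barrel near its upper end, not the cap. All three look alike; exactly one sticks, told only by feel.
- barrel_c (a point): white round empty dispenser cartridge, 0.15 to 0.25 kg, barrel 40 mm in diameter, 90 mm tall, upright, its foot 15 mm deep in a nest of the rack; the point is the barrel's centre, half-way up (45 mm above its underside), z up its axis. Grip the barrel near its upper end, not the cap. All three look alike; exactly one sticks, told only by feel.
- cap_a (a point): round blue plunger cap, 30 mm across, 7 mm thick; the point is the centre of its top face, z up the cartridge axis. Fully home it is 53 mm above the barrel centre (8 mm above the barrel's top); it starts 20 to 34 mm higher. A free plunger slides at a steady 1.5 to 2 N and stops firmly at home; plungers stay where left. One of the three sticks: see rack.
- cap_b (a point): round blue plunger cap, 30 mm across, 7 mm thick; the point is the centre of its top face, z up the cartridge axis. Fully home it is 53 mm above the barrel centre (8 mm above the barrel's top); it starts 20 to 34 mm higher. A free plunger slides at a steady 1.5 to 2 N and stops firmly at home; plungers stay where left. One of the three sticks: see rack.
- cap_c (a point): round blue plunger cap, 30 mm across, 7 mm thick; the point is the centre of its top face, z up the cartridge axis. Fully home it is 53 mm above the barrel centre (8 mm above the barrel's top); it starts 20 to 34 mm higher. A free plunger slides at a steady 1.5 to 2 N and stops firmly at home; plungers stay where left. One of the three sticks: see rack.
- rack: grey block, fixed, 90 x 310 x 25 mm high, origin under its centre, long side along y; 3 nests at y = -100, 0, 100 mm, floors 10 mm above the table. The sticking plunger first slides freely, then, 18 to 10 mm above home, the push jumps to 6 N or more and climbs 2 N per mm, springing back if released: 7 to 10 N is enough to feel it, over 15 N on its cap, by push or squeeze, spoils it.
- tray: red reject tray, fixed, open, 160 x 160 mm outside and 30 mm high, walls and floor 4 mm thick, empty; origin at the centre of its underside (the inner floor is 4 mm above it, on the table), axes along its sides
- bottle: White closed bottle with blue cap, 60 mm wide, 160 mm tall, origin under its centre. A bystander: leave it alone.
- jar: Amber closed jar, 64 mm wide, 70 mm tall, origin under its centre. A bystander: leave it alone.
- shipper: Frosted flat round wafer shipper, 110 mm wide, 22 mm high, origin under its centre. A bystander: leave it alone.
- wand: Black wafer wand lying along its own y, 205 mm long, 22 mm wide, 16 mm high; origin on the table under its tail end. A bystander: leave it alone.
- case: Black plastic case, 90 x 120 x 45 mm, origin under its centre. A bystander: leave it alone.
- vial: Small green vial, 32 mm wide, 60 mm tall, origin under its centre. A bystander: leave it alone.
There are look-alikes about, which are no part of the job. Leave any pink look-alike of the part that bears barrel_a alone.

How it is judged (in metres and radians):
On the way, in this order (a step that is already met when the one before it is completed fails the run):
1. a plunger has been pushed to where its resistance rises: more than 2.5 N from the fingers on a cap that is 4 to 20 mm above home (((contact force between the fingers and plunger_a above 2.5 N and z of cap_a in the frame of barrel_a between 0.057 and 0.073 m) or (contact force between the fingers and plunger_b above 2.5 N and z of cap_b in the frame of barrel_b between 0.057 and 0.073 m) or (contact force between the fingers and plunger_c above 2.5 N and z of cap_c in the frame of barrel_c between 0.057 and 0.073 m))), for 0.04 s.
2. a cartridge rests upright on the tray floor (within 6 mm of it) while the fingers still hold it (((x of barrel_a in the frame of tray between -0.062 and 0.062 m and y of barrel_a in the frame of tray between -0.062 and 0.062 m and angle between barrel_a's own z axis and vertical below 0.15 rad and z of barrel_a in the frame of tray below 0.055 m and contact force between the fingers and pump_a above 0.5 N) or (x of barrel_b in the frame of tray between -0.062 and 0.062 m and y of barrel_b in the frame of tray between -0.062 and 0.062 m and angle between barrel_b's own z axis and vertical below 0.15 rad and z of barrel_b in the frame of tray below 0.055 m and contact force between the fingers and pump_b above 0.5 N) or (x of barrel_c in the frame of tray between -0.062 and 0.062 m and y of barrel_c in the frame of tray between -0.062 and 0.062 m and angle between barrel_c's own z axis and vertical below 0.15 rad and z of barrel_c in the frame of tray below 0.055 m and contact force between the fingers and pump_c above 0.5 N))), for 0.06 s.
At the end, for the whole second after the job is handed in: Two plungers are home (cap within 3 mm of its home height), their cartridges upright in the rack within 12 mm of where they started; the sticking cartridge stands upright (within 0.15 rad) at rest on the floor of the reject tray, its axis within 62 mm of the tray's centre along each side (((x of barrel_a in the frame of tray between -0.062 and 0.062 m and y of barrel_a in the frame of tray between -0.062 and 0.062 m and angle between each of barrel_a, barrel_b, barrel_c's own z axis and vertical below 0.15 rad and z of barrel_a in the frame of tray below 0.055 m and linear speed of pump_a below 0.02 m/s and z of cap_b in the frame of barrel_b below 0.056 m and distance of each of barrel_b, barrel_c from where it was at the start of the episode below 0.012 m and z of cap_c in the frame of barrel_c below 0.056 m) or (x of barrel_b in the frame of tray between -0.062 and 0.062 m and y of barrel_b in the frame of tray between -0.062 and 0.062 m and angle between each of barrel_b, barrel_a, barrel_c's own z axis and vertical below 0.15 rad and z of barrel_b in the frame of tray below 0.055 m and linear speed of pump_b below 0.02 m/s and z of cap_a in the frame of barrel_a below 0.056 m and distance of each of barrel_a, barrel_c from where it was at the start of the episode below 0.012 m and z of cap_c in the frame of barrel_c below 0.056 m) or (x of barrel_c in the frame of tray between -0.062 and 0.062 m and y of barrel_c in the frame of tray between -0.062 and 0.062 m and angle between each of barrel_c, barrel_a, barrel_b's own z axis and vertical below 0.15 rad and z of barrel_c in the frame of tray below 0.055 m and linear speed of pump_c below 0.02 m/s and z of cap_a in the frame of barrel_a below 0.056 m and distance of each of barrel_a, barrel_b from where it was at the start of the episode below 0.012 m and z of cap_b in the frame of barrel_b below 0.056 m))); the robot touches nothing.
It fails at once if more than 15 N on the cap of a plunger that is more than 4 mm above home ((contact force between any of the fingers, the arm and plunger_a above 15 N and z of cap_a in the frame of barrel_a above 0.057 m) or (contact force between any of the fingers, the arm and plunger_b above 15 N and z of cap_b in the frame of barrel_b above 0.057 m) or (contact force between any of the fingers, the arm and plunger_c above 15 N and z of cap_c in the frame of barrel_c above 0.057 m)).
It fails at once if a bystander is moved by more than 30 mm (distance of any of bottle, jar, shipper, wand, case, vial from where it was at the start of the episode above 0.03 m).
It also fails if it takes over 72 s, if anything falls off the work surface, if the arm or the gripper's body presses on something with over 40 N, if the wrist force passes 120 N, or if a joint passes its speed limit or range.

## Working session

There is one attempt and no reset: what is moved stays moved. The work goes in short steps, each a Python script; the robot and the scene stay as the last script left them, time stands still between calls to the robot, and variables do not carry over. Pictures are saved under pics/ and viewed, and the job is handed in when it is done.

```bash
ls; mkdir -p pics; python3 - <<'E'
from workcell import *
import cv2
for n in ("top","side","wrist"):
    f=cams.grab_frame(n); cv2.imwrite(f"pics/{n}0.png",f["pixels"]); print(n,f["camera_matrix"].tolist(),f["rvec"],f["tvec"])
print(read_time_s(),read_tcp_pos(),read_ee_rot(),read_wrist_force(),read_width())
E
```

```text
pics
top [[373.5507008093432, 0.0, 319.1173624171155], [0.0, 373.5507008093432, 200.55080778117616], [0.0, 0.0, 1.0]] [ 2.1521662  -2.21413026  0.14051244] [ -60.29301446  596.0962845  1234.83347432]
side [[476.9670137124689, 0.0, 320.5032295986754], [0.0, 476.9670137124689, 200.64057930310614], [0.0, 0.0, 1.0]] [ 2.36719115 -0.26482062  0.07869352] [-611.34318597  149.8703085  1236.64632561]
wrist [[314.1994379014066, 0.0, 317.7459641837033], [0.0, 314.1994379014066, 197.39112266617337], [0.0, 0.0, 1.0]] [-2.40486055  1.65172589  0.22168992] [-524.47393273  -33.61476453  378.199096  ]
0.15 [ 187.61385944 -489.75869965  230.64130672] [-3.08768754e+00 -5.71126074e-01  4.07946522e-04] [ 0.82398822 -0.24800631  0.43945923] 85.64148307838596
```

View pics/top0.png

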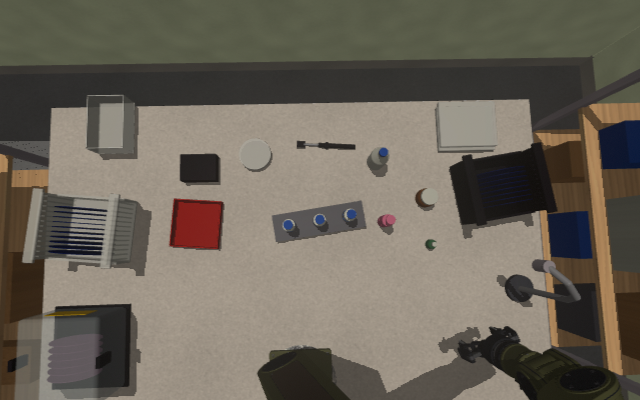

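View pics/side0.png

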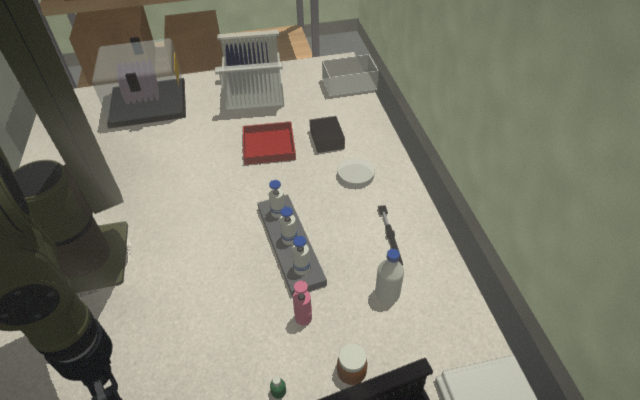

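View pics/wrist0.png

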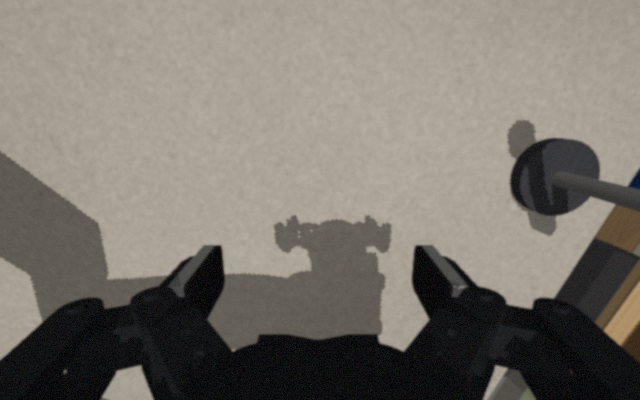

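The three candidates at top (289,226), (320,220), (350,215) stand in the grey rack with blue caps. Look-alikes that aren't part of the job are the pink one at (387,220), outside the rack, and the bottle with a blue cap at (380,156). I'll check this in a crop and measure.

```bash
cat > h.py <<'E'
import numpy as np, cv2
from scipy.optimize import least_squares
def P(f):
    R=cv2.Rodrigues(np.array(f["rvec"],float))[0]; return np.array(f["camera_matrix"]),R,np.array(f["tvec"],float)
def proj(f,X):
    return cv2.projectPoints(np.atleast_2d(np.array(X,float)),np.array(f["rvec"],float),np.array(f["tvec"],float),np.array(f["camera_matrix"]),None)[0][:,0]
def ray(f,uv,z):
    K,R,t=P(f); d=R.T@np.linalg.solve(K,[uv[0],uv[1],1]); c=-R.T@t; return c+d*(z-c[2])/d[2]
def blobs(mask,amin=15):
    n,l,s,c=cv2.connectedComponentsWithStats(mask.astype(np.uint8)); return [(c[i],s[i]) for i in range(1,n) if s[i][4]>=amin]
E
python3 - <<'E'
from workcell import *
from h import *
t=cams.grab_frame("top"); s=cams.grab_frame("side")
for n,f in(("top",t),("side",s)):
    hsv=cv2.cvtColor(f["pixels"],cv2.COLOR_BGR2HSV)
    m=cv2.inRange(hsv,(105,120,60),(128,255,255))
    for c,st in blobs(m): print(n,c.round(1),st.tolist())
    m=cv2.inRange(hsv,(0,150,60),(6,255,255))|cv2.inRange(hsv,(174,150,60),(180,255,255))
    for c,st in blobs(m,200):
        print(n,"red",c.round(1),st.tolist())
cr=t["pixels"][180:260,150:410]; a=cv2.resize(cr,None,fx=3,fy=3,interpolation=cv2.INTER_CUBIC)
b=cv2.resize(s["pixels"][170:300,240:360],None,fx=2.5,fy=2.5,interpolation=cv2.INTER_CUBIC)
cv2.imwrite("pics/c1.png",a);cv2.imwrite("pics/c2.png",b)
E
```

```text
top [633.4 139.1] [626, 121, 14, 41, 265]
top [382.9 151.6] [379, 148, 8, 8, 53]
top [351.1 213.8] [347, 210, 9, 9, 62]
top [583.6 234.6] [577, 212, 15, 46, 402]
top [319.4 219. ] [316, 215, 8, 9, 59]
top [287.6 224.4] [284, 220, 9, 9, 59]
top red [195.9 223.5] [170, 199, 52, 50, 2239]
side [274.6 183.7] [270, 181, 10, 6, 45]
side [286.1 211.1] [281, 208, 11, 7, 63]
side [299.2 240.5] [294, 237, 12, 8, 79]
side [393.1 253.5] [388, 249, 11, 9, 75]
side red [268.3 142.4] [245, 129, 47, 28, 937]
```

```bash
sleep 0
```

```text
(no output)
```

View pics/c1.png

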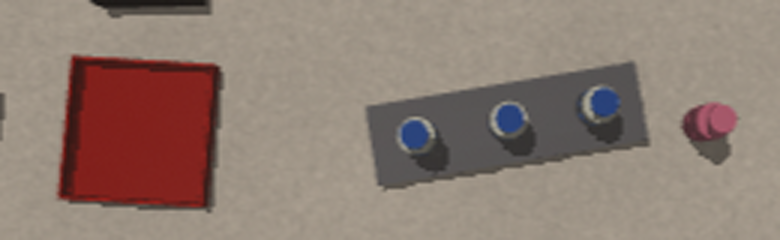

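View pics/c2.png

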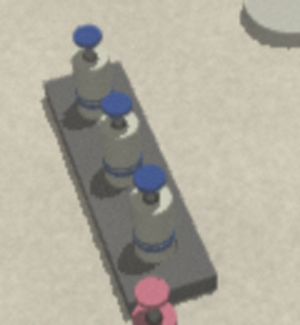

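```bash
cat > scene.py <<'E'
from workcell import *
from h import *
t=cams.grab_frame("top"); s=cams.grab_frame("side")
def fitrect(corners,hx,hy,z,ordr):
    W=np.array([ray(t,c,z)[:2] for c in corners])
    return W
cc=lambda L:[(x/3+150-1/3,y/3+180-1/3) for x,y in L]
rk=[ray(t,c,25)[:2] for c in cc([(366,107),(634,62),(650,146),(382,188)])]
rk=np.array(rk); print("rack",rk.round(1).tolist())
def fit(W,ax,ay):
    # local corners, order: (+x,+y),(+x,-y),(-x,-y),(-x,+y)
    L=np.array([[ax,ay],[ax,-ay],[-ax,-ay],[-ax,ay]])/2
    r=lambda p:((L@np.array([[np.cos(p[2]),np.sin(p[2])],[-np.sin(p[2]),np.cos(p[2])]])+p[:2])-W).ravel()
    q=least_squares(r,[*W.mean(0),0]); return q.x,np.abs(q.fun).max()
p,e=fit(rk,90,310);print(p.round(3),e)
tr=np.array([ray(t,c,30)[:2] for c in cc([(72,56),(219,66),(211,209),(59,199)])])
pt,e2=fit(tr,160,160);print("tray",pt.round(3),e2)
c,sn=np.cos(p[2]),np.sin(p[2])
caps_t=[(287.6,224.4),(319.4,219),(351.1,213.8)]; caps_s=[(274.6,183.7),(286.1,211.1),(299.2,240.5)]
for i,y in enumerate((100,0,-100)):
    n=p[:2]+np.array([-sn*y,c*y])
    r=lambda X:np.r_[proj(t,X)[0]-caps_t[i],proj(s,X)[0]-caps_s[i]]
    q=least_squares(r,[*n,130]); print("nest",n.round(1),"cap",q.x.round(1),"px",q.fun.round(2))
E
python3 scene.py
```

```text
rack [[548.9, 84.5], [591.6, -220.4], [495.8, -234.6], [457.7, 68.2]]
[ 5.23491e+02 -7.55930e+01  1.35000e-01] 3.9248674385694358
tray [ 5.27689e+02  3.34730e+02 -8.30000e-02] 4.687531243137187
nest [510.1  23.5] cap [512.9  25.5 129.7] px [-0.   -0.06 -0.05  0.01]
nest [523.5 -75.6] cap [526.5 -73.4 127.3] px [-0.    0.07  0.06 -0.01]
nest [ 536.9 -174.7] cap [ 540.4 -172.8  129.3] px [ 0.   -0.1  -0.07  0.01]
```

```bash
cat >> h.py <<'E'
def down(yaw): # tool y direction at angle yaw, z down
    y=np.array([np.cos(yaw),np.sin(yaw),0]); z=np.array([0,0,-1.]); x=np.cross(y,z)
    return cv2.Rodrigues(np.c_[x,y,z])[0].ravel()
E
python3 - <<'E'
from workcell import *
from h import *
print(read_time_s(),read_q().round(3) if hasattr(read_q(),'round') else read_q())
for yaw in (.135,.135+np.pi-1e-6):
  for X in ([511,24.5],[538.6,-173.7],[527.7,334.7]):
    for z in (60,250): 
        q=robot.solve_ik([*X,z],down(yaw)); print(round(yaw,2),X,z,None if q is None else np.round(q,2))
E
```

```text
0.35 [-1.205  0.26  -0.138  1.173  0.     1.571]
0.14 [511, 24.5] 60 [ 0.05  0.37 -0.46  0.74  0.    1.48]
0.14 [511, 24.5] 250 [ 0.05  0.23 -0.13  1.21  0.    1.48]
0.14 [538.6, -173.7] 60 [-0.31  0.45 -0.32  0.79  0.    1.12]
0.14 [538.6, -173.7] 250 [-0.31  0.32  0.    1.25  0.    1.12]
0.14 [527.7, 334.7] 60 [ 0.57  0.54 -0.16  0.87  0.    2.  ]
0.14 [527.7, 334.7] 250 [0.57 0.43 0.17 1.31 0.   2.  ]
3.28 [511, 24.5] 60 [ 0.05  0.37 -0.46  0.74  0.   -1.66]
3.28 [511, 24.5] 250 [ 0.05  0.23 -0.13  1.21  0.   -1.66]
3.28 [538.6, -173.7] 60 [-0.31  0.45 -0.32  0.79  0.   -2.02]
3.28 [538.6, -173.7] 250 [-0.31  0.32  0.    1.25  0.   -2.02]
3.28 [527.7, 334.7] 60 [ 0.57  0.54 -0.16  0.87  0.   -1.14]
3.28 [527.7, 334.7] 250 [ 0.57  0.43  0.17  1.31  0.   -1.14]
```

Yaw 0.135 works well. Next I'll move over the first cartridge, closing the fingers on the way, and take a wrist view.

```bash
python3 - <<'E'
from workcell import *
from h import *
robot.goto([540,-174,240],down(.135))
print(read_time_s())
move_gripper(0)
print(read_time_s(),read_width(),read_tcp_pos(),read_wrist_force())
f=cams.grab_frame("wrist"); cv2.imwrite("pics/w1.png",f["pixels"])
import json; json.dump({k:np.array(v).tolist() for k,v in f.items() if k!="pixels"},open("w1.json","w"))
t=cams.grab_frame("top");cv2.imwrite("pics/t1.png",t["pixels"])
for z in(110,130,140): print(z,proj(f,[540,-174,z]),proj(f,[526,-74,z]))
E
```

```text
2.075
2.8417 -0.016067204345869085 [ 540.03064426 -173.94903492  239.98232848] [0.64678122 0.90289975 0.77607726]
110 [[316.64119577 188.87634155]] [[316.15629331  67.17165981]]
130 [[316.55354551 194.5157209 ]] [[316.01884366  63.40890245]]
140 [[316.50465907 197.66105317]] [[315.94125431  61.2848527 ]]
```

View pics/w1.png

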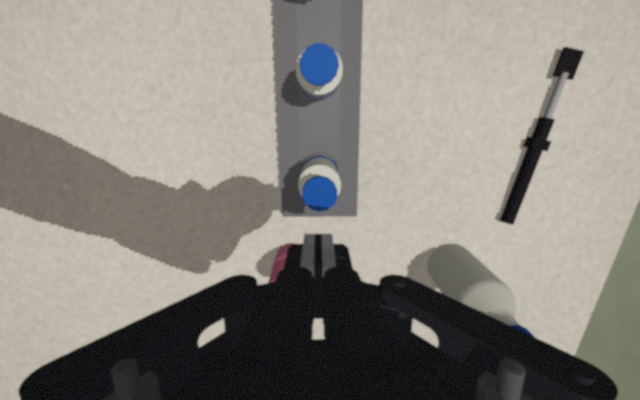

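Cap c sits at (320,193) and the next one at (319,64), within 1-2 mm of prediction. The fingers' centreline at about col 318 lines up. The pink look-alike is clear at (280,265). Next is the guarded push.

```bash
cat > push.py <<'E'
import sys
from workcell import *
from h import *
def push(x,y,zs=146):
    robot.goto([x,y,zs+40],down(.135)); robot.move_l([x,y,zs],feed=80); robot.hold(.1)
    b=np.mean([read_wrist_force() for _ in range(5)],0)
    print("bias",b.round(2),"t",read_time_s()); z=zs; log=[]; res=None
    while True:
        z-=1.0
        if z<107: res="home?"; break
        robot.move_l([x,y,z],feed=20)
        f=read_wrist_force()[2]-b[2]; zz=read_tcp_pos()[2]; log.append((round(z,1),round(float(zz),1),round(float(f),1)))
        if f>4.5:
            robot.hold(.06); f2=read_wrist_force()[2]-b[2]; log.append(("hold",round(float(read_tcp_pos()[2]),1),round(float(f2),1)))
            if f2>4.5:
                res="STICK" if zz>113 else "home"; break
    print(log); print(res,"t",read_time_s())
    robot.move_l([x,y,zs],feed=80)
    return res
if __name__=="__main__": push(float(sys.argv[1]),float(sys.argv[2]))
E
python3 push.py 540.5 -173
```

```text
bias [-0.9   0.12  0.1 ] t 4.025
[(145.0, 145.2, -0.5), (144.0, 143.9, -0.5), (143.0, 142.9, -0.2), (142.0, 141.9, -0.1), (141.0, 140.9, 0.0), (140.0, 139.9, -0.5), (139.0, 138.9, -0.0), (138.0, 137.9, -0.9), (137.0, 136.9, 0.1), (136.0, 135.9, -0.3), (135.0, 134.9, -0.2), (134.0, 133.9, -0.2), (133.0, 132.9, -0.7), (132.0, 132.0, -0.2), (131.0, 131.0, -0.6), (130.0, 129.9, 0.2), (129.0, 128.9, 1.0), (128.0, 127.9, -0.4), (127.0, 126.8, -0.3), (126.0, 125.9, -1.0), (125.0, 124.9, -0.5), (124.0, 123.9, -0.7), (123.0, 122.9, 0.2), (122.0, 121.9, -0.8), (121.0, 120.9, -0.2), (120.0, 119.9, -0.6), (119.0, 118.9, -0.3), (118.0, 117.9, 0.1), (117.0, 116.9, 0.1), (116.0, 115.9, 0.6), (115.0, 114.9, -0.1), (114.0, 113.9, 0.3), (113.0, 112.9, -0.2), (112.0, 111.9, 0.5), (111.0, 110.9, -0.2), (110.0, 109.9, -0.3), (109.0, 108.9, 0.4), (108.0, 108.1, 1.9), (107.0, 108.1, 5.5), ('hold', 108.1, 7.2)]
home t 13.8333
```

Cartridge c slides freely and stopped firmly at 108.1 mm, exactly the home height. On to the middle one.

```bash
sed -i 's/z-=1.0/z-=1.5/; s/zs=146/zs=143/; s/feed=20)/feed=25)/' push.py; python3 push.py 526.5 -74 
```

```text
bias [-0.29 -0.34  0.6 ] t 15.7333
[(141.5, 141.8, -1.0), (140.0, 139.9, -0.5), (138.5, 138.4, -0.9), (137.0, 136.9, -0.4), (135.5, 135.4, -0.5), (134.0, 133.9, -1.4), (132.5, 132.4, -0.6), (131.0, 130.9, -0.3), (129.5, 129.4, -0.9), (128.0, 127.9, -0.2), (126.5, 126.3, -0.3), (125.0, 124.8, 0.4), (123.5, 123.3, -1.0), (122.0, 121.9, -0.8), (120.5, 120.3, -0.7), (119.0, 118.9, -0.1), (117.5, 117.4, -0.8), (116.0, 115.9, 0.0), (114.5, 114.4, -0.7), (113.0, 112.9, -1.0), (111.5, 111.3, 0.2), (110.0, 109.8, -1.0), (108.5, 108.4, -2.1), (107.0, 108.1, 5.6), ('hold', 108.1, 6.5)]
home t 21.7917
```

```bash
python3 push.py 513 25; python3 - <<'E'
from workcell import *
import cv2
for n in ("top","side","wrist"):
    f=cams.grab_frame(n)["pixels"]; 
    if n=="side": f=cv2.resize(f[150:310,220:380],None,fx=3.5,fy=3.5,interpolation=2)
    cv2.imwrite(f"pics/{n}3.png",f)
print(read_time_s())
E
```

```text
bias [-0.2   0.45  0.67] t 23.65
[(141.5, 141.8, -0.7), (140.0, 139.9, -1.1), (138.5, 138.4, -0.2), (137.0, 136.9, -0.7), (135.5, 135.4, -0.1), (134.0, 133.9, -0.7), (132.5, 132.4, 0.0), (131.0, 130.9, -0.2), (129.5, 129.4, -0.3), (128.0, 127.8, -0.7), (126.5, 126.4, -1.0), (125.0, 124.9, -1.4), (123.5, 123.4, -1.1), (122.0, 121.9, -0.7), (120.5, 120.8, 3.7), (119.0, 119.7, 5.5), ('hold', 119.7, 5.5)]
STICK t 27.7083
28.3083
```

View pics/side3.png

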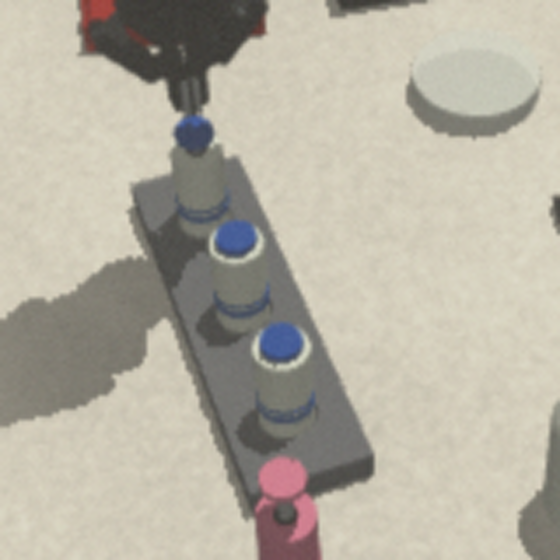

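View pics/wrist3.png

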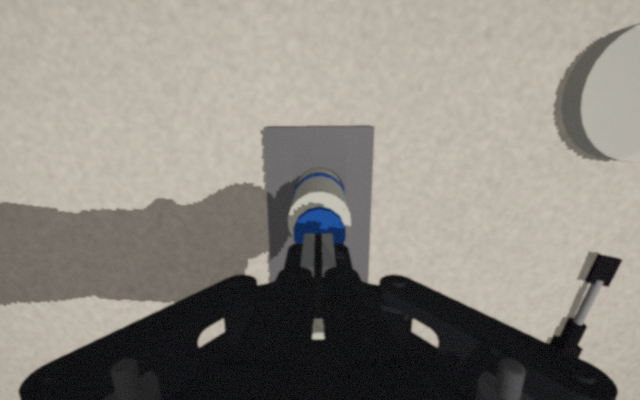

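The first two caps are fully down. The third, a, with its cap at side-crop (193,132), met resistance at about 121 mm, 13 mm above home, so it's the sticking one. Felt force was 3.7 to 5.5 N and I stopped there. Now I'll grip its barrel.

```bash
python3 - <<'E'
from workcell import *
from h import *
x,y=513,25
robot.move_l([x,y,175],feed=150)
move_gripper(85)
robot.move_l([x,y,62],feed=90)
b=read_wrist_force(); print(read_time_s(),b,read_tcp_pos())
cv2.imwrite("pics/w4.png",cams.grab_frame("wrist")["pixels"])
move_gripper(30)
print(read_time_s(),read_width(),read_wrist_force(),read_tcp_pos())
s=cams.grab_frame("side")["pixels"]; cv2.imwrite("pics/s4.png",cv2.resize(s[150:310,220:380],None,fx=3.5,fy=3.5,interpolation=2))
E
```

```text
30.8667 [-0.28387601 -0.04855049 -0.2855797 ] [513.55675723  25.02785196  62.55231175]
31.4083 38.17109858321568 [-0.15533289  0.69594462  2.75669218] [513.44843727  25.03439207  62.40775852]
```

View pics/s4.png

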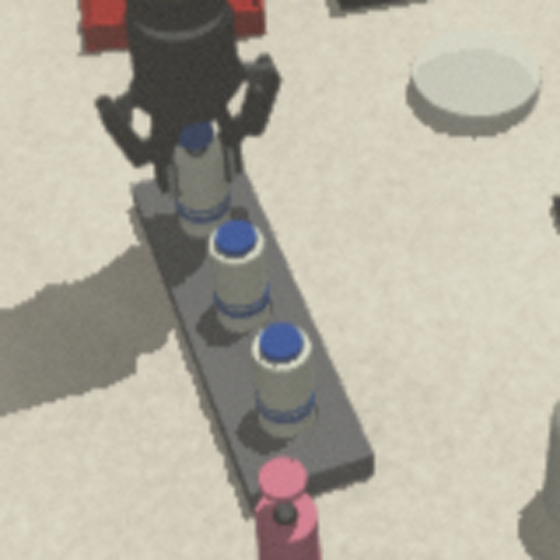

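View pics/w4.png

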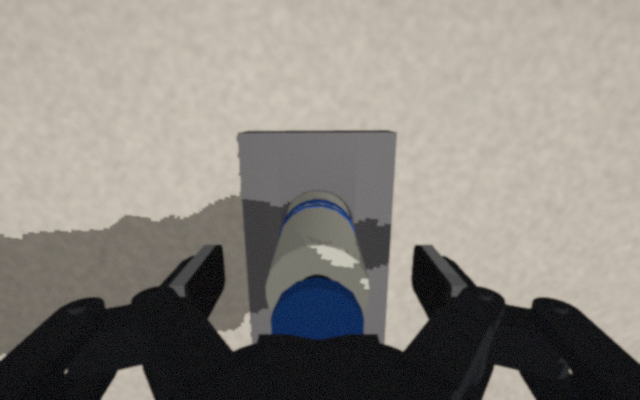

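The barrel is between the pads, column 317 against a finger midline of 318. Gripped width is 38 mm. I'll lift it slightly, check, then carry it.

```bash
python3 - <<'E'
from workcell import *
from h import *
robot.move_l([513.3,25,130],feed=70)
robot.hold(.2)
print(read_time_s(),read_width(),read_wrist_force(),read_tcp_pos())
s=cams.grab_frame("side")["pixels"]; cv2.imwrite("pics/s5.png",cv2.resize(s[100:260,200:360],None,fx=3.5,fy=3.5,interpolation=2))
t=cams.grab_frame("top")
hsv=cv2.cvtColor(t["pixels"],cv2.COLOR_BGR2HSV)
m=cv2.inRange(hsv,(0,120,40),(6,255,255))|cv2.inRange(hsv,(174,120,40),(180,255,255))
m[:,:160]=0;m[:,240:]=0;m[:190]=0;m[260:]=0
c,_=cv2.findContours(m,0,1); c=max(c,key=cv2.contourArea); r=cv2.minAreaRect(c); print(r); print("centre z30",ray(t,r[0],30),"z15",ray(t,r[0],15))
E
```

```text
32.7833 38.14628082339191 [ 0.63838916  0.10867062 -2.04941958] [512.94854376  24.9715241  129.54091452]
((195.71827697753906, 223.4441680908203), (50.371665954589844, 48.2342529296875), 4.085616588592529)
centre z30 [528.55123408 337.19229609  30.        ] z15 [529.2702136  341.67728542  15.        ]
```

View pics/s5.png

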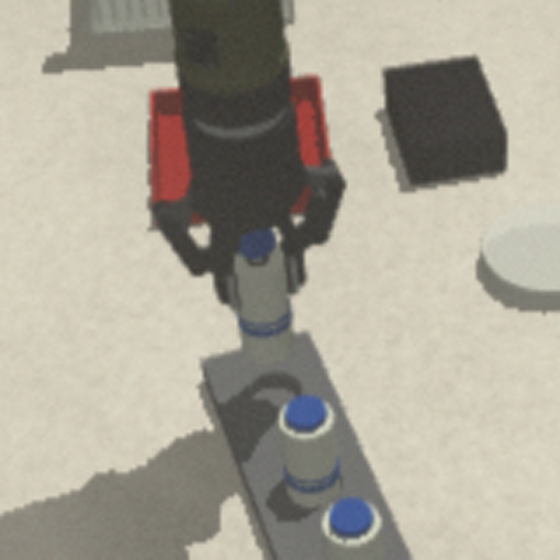

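The cartridge is lifted clear and upright, with the empty nest visible at crop (275,385), and its weight is about 2 N. I'll carry it to the tray centre, about (528,336), and lower it under guard.

```bash
python3 - <<'E'
from workcell import *
from h import *
X,Y=528,336
robot.goto([X,Y,135],down(.135))
robot.move_l([X,Y,66],feed=70); robot.hold(.25)
b=np.mean([read_wrist_force() for _ in range(5)],0); print(read_time_s(),b.round(2),read_width())
z=66;log=[]
while z>50:
    z-=1; robot.move_l([X,Y,z],feed=20); f=read_wrist_force()[2]-b[2]; log.append((z,round(float(read_tcp_pos()[2]),1),round(float(f),1)))
    if f>3.5:
        robot.hold(.1); f=read_wrist_force()[2]-b[2]; log.append(round(float(f),1))
        if f>3.5: break
print(log,read_time_s())
robot.hold(.2)
s=cams.grab_frame("side")["pixels"]; cv2.imwrite("pics/s6.png",cv2.resize(s[80:240,200:360],None,fx=3.5,fy=3.5,interpolation=2))
E
```

```text
35.4583 [ 0.02  0.5  -1.67] 38.11768200429751
[(65, 64.9, -0.9), (64, 63.9, -0.5), (63, 62.9, -0.8), (62, 61.9, -0.5), (61, 60.9, -0.7), (60, 59.9, -0.6), (59, 58.9, -1.5), (58, 57.9, -0.4), (57, 56.9, -0.2), (56, 56.5, 3.4), (55, 56.4, 8.7), 9.7] 38.3083
```

View pics/s6.png

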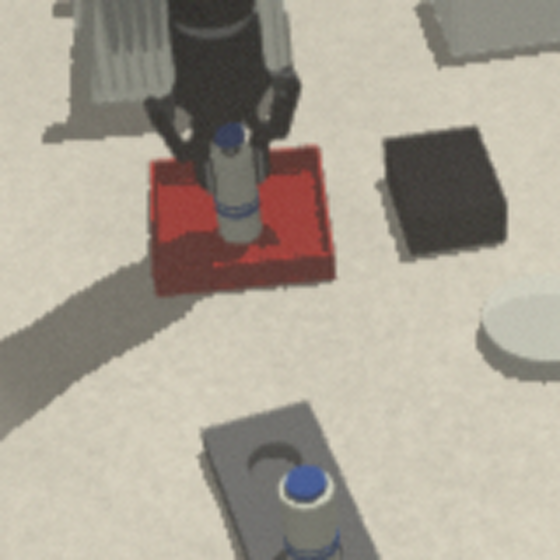

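Floor contact came at 56.4 mm as predicted, and the cartridge stands upright mid-tray with its foot at crop (240,240). I'll relax the press a little, release and retreat.

```bash
python3 - <<'E'
from workcell import *
from h import *
X,Y=528,336
robot.move_l([X,Y,56],feed=20); robot.hold(.1)
print(read_wrist_force())
move_gripper(85); robot.hold(.1)
robot.move_l([X,Y,190],feed=90)
robot.goto([420,150,300],down(.135)); robot.hold(.3)
print(read_time_s(),read_wrist_force())
for n,r in(("side",(80,300,200,360)),("top",(140,260,160,410))):
    f=cams.grab_frame(n); p=f["pixels"]
    for c,st in blobs(cv2.inRange(cv2.cvtColor(p,cv2.COLOR_BGR2HSV),(105,120,60),(128,255,255))): print(n,c.round(1))
    cv2.imwrite(f"pics/{n}7.png",cv2.resize(p[r[0]:r[1],r[2]:r[3]],None,fx=2.7,fy=2.7,interpolation=2))
    print(proj(f,[[X,Y,115],[513,25,108],[526.5,-73.5,108],[540.5,-173,108]]).round(1).tolist())
E
```

```text
[-0.51070816 -1.18572655  4.66877495]
42.4333 [0.28077492 0.05876454 0.24076502]
side [265.  117.7]
side [287.  217.1]
side [299.7 247. ]
side [393.1 253.4]
[[264.8, 116.9], [275.4, 189.8], [286.7, 216.4], [299.7, 246.3]]
top [633.1 140.1]
top [382.9 151.6]
top [350.2 214.3]
top [583.7 234.5]
top [319.3 219.5]
top [188.  222.7]
[[187.9, 222.5], [288.2, 224.6], [319.2, 219.4], [350.4, 214.1]]
```

View pics/side7.png

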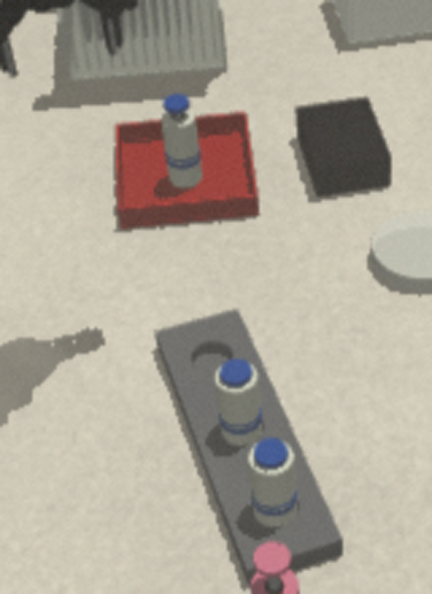

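View pics/top7.png

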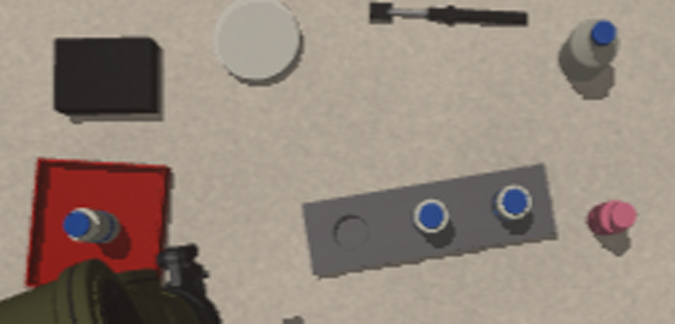

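Both views agree. The sticking cartridge stands upright mid-tray (side crop 180,150), the other two caps are flush in the rack, and the bystanders are unmoved. Nothing is touching the gripper, so I'm handing in.

```bash
python3 - <<'E'
from workcell import *
finish_job(); print(read_time_s())
E
```

```text
the job is handed in; nothing more can be done
the job is handed in; nothing more can be done
```

The job is handed in, at about 43 s of the 72 s allowed; no verdict was reported. The sticking cartridge is the one in the rack end nearest the tray.

- **Good cartridges:** the other two plungers slid freely and stopped firmly at 108.1 mm, which is the home height. Both stayed upright in the rack.
- **Sticking cartridge:** its resistance jumped at about 121 mm, roughly 13 mm above home. I stopped pushing at about 5.5 N, a little under the 7 to 10 N suggested for feeling it but well clear of the wrist sensor's roughly ±1 N noise. I then lifted it by the barrel and lowered it until it touched the tray floor with the fingers still holding it. After a short pause, I released it.
- **Last checks:** caps in the top and side pictures were within 1 px of where they should be. The rejected cartridge stands upright near the tray centre, the bystanders in view (case, shipper, wand, bottle) and the pink look-alike look unmoved, and the wrist force was about zero.
- **Small disagreements:**
  - The gripper read 38 mm on the 40 mm barrel.
  - The rack and cap position estimates differed by about 3 mm.
  - The 1.5 to 2 N sliding friction was lost in the sensor noise.
- **Not rechecked:** I did not look at the jar and the vial again at the end. The arm stayed well clear of them.

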